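Third hand at the drilling jig: pin the bracket, then hold it against the fence

ROBOT

A 6-joint arm with a two-finger parallel gripper is mounted at the origin on the work surface. World frame = base frame: x ahead of the robot, y to its left, z up, the work surface at z = 0. Lengths are in mm, angles in rad, forces in N, time in s.
With the tool pointing down it reaches from about 350 to 975 mm from the base axis. Payload 4.9 kg.
Tool frame: the origin (TCP) lies where the fingers leave the gripper's body, on its centre line; the fingertips stand 73 mm ahead of it and the grasp point (between the pads) lies 54 mm ahead of it; z points along the fingers, x is the direction in which the jaws open and shut, and the axes are right-handed (so a half turn about z gives the same grasp; the last joint's range is limited). The gripper opens to 85 mm and grips with 20 to 120 N. Pads are 22 mm wide; open, the fingers measure 114 mm over their backs; the gripper's body (76 mm by 85 mm) begins 54 mm behind the grasp point. The pads swing forward as they close: fully open they stand 13 mm farther back than shut.
Start: joints at [1.196, 0.053, 1.613, -0, 1.476, -0.119], TCP at [158.128, 604.647, 303.904] pointing down, gripper open.
Joint ranges: [-3.01, 3.01], [-1.01, 2.22], [0.06, 2.58], [-1.02, 4.17], [0.09, 2.62], [-3.14, 3.14]. Speed limits (rad/s): [2.57, 2.57, 3.14, 3.14, 3.14, 3.14].

INTERFACE

Orientations are given as a rotation vector (axis times angle).
In Python, from cell import env gives the robot as it stands.
- The arm moves only by the tool step_arm, never from a script. Its argument "plan" is one flat list of numbers, 7 for each row, row after row: the turn, a rotation vector about the tool's x, y, z in degrees, then the shift along the tool's x, y, z in cm, then the finger opening in cm, from 0 to 8.54. A call has 1 to 20 rows; each row is the pose to reach, as a shift and turn from the pose commanded when the call began, along the tool's axes at that moment; what a row does not reach only later rows make up. A row lasts 1/10 s, in which the tool goes at most 50 mm and 8.59 degrees, less where a joint would pass 70% of its speed; a pose out of reach is approached as far as the arm can. A call with a gripper value outside its range is refused whole. The fingers move at their own pace and stop on an object; "grip_force" is the grip in N (left out, the last holds). Time passes only in rows, so rows that repeat a pose let the fingers close. It gives the time, the measured TCP pose, the force and the opening at its end, in the units of the state.
- env.get_obs(): the state, without advancing time (a new reading comes with each control period).
- env.capture(name): name is "scene" or "top" or "wrist"; returns a dict with "pixels" (420x560x3 uint8, red, green, blue), "fovy" (degrees; the focal length in pixels is half the picture's height over the tangent of half this angle, whatever the lens; pixels are square), "cx", "cy" (the principal point, pixels), "dist" ([k1, k2, p1, p2, k3] as OpenCV has them; the pictures are not rectified), "extrinsics" (4x4, takes a point from camera to world coordinates). Camera axes: x right, y up, looking along -z (the intrinsics and any distortion apply to the point x, -y, -z); pixel columns grow to the right and rows downward; lengths in mm; the calibration is good to about 2 mm. A picture is of the moment at which its call begins. There is no depth.
- env.close_job(): hands the job in, once; it reports no verdict.
Trained networks look in the newest picture that a camera, given by its name, has taken for a name from the list of things; names that differ only in an ending like _2 or _b are one class to them, and where a whole thing is asked for, a point or a joint stands for the part that bears it (a point fixed in the world has none). Each returns a list of dicts, best first, with "p" (0 to 1); they miss things now and then, are a little off and sometimes report something else, mostly with a low value. They report only what shows in the picture. A call takes as long as a camera call. They do not tell look-alikes from the thing itself.
- env.find_in(camera, name): "rect" ([left, top, right, bottom] as shares, 0 to 1, of the picture: columns of its width, rows of its height, round what is visible of it).
- env.cut_out(camera, name): "mask" (420x560 bool, what is visible of it) and "rect" ([left, top, right, bottom] as shares, 0 to 1, of the picture: columns of its width, rows of its height, round what is visible of it).
The state is a dict: "t": time; "joint_pos": joint angles; "dq": joint speeds; "tau": joint torques, N m; "tcp_pos": TCP position; "ee_rot": TCP orientation; "force": force on the tool from outside, world axes, zero at the start; "ft_torque": the same for the moment, N m; "finger_gap": opening from 0.0 (shut) to 1.0 (fully open).
Only numpy, scipy, OpenCV 4.12 (cv2) and the standard library are available. Lean on these libraries where they do the work, as an engineer would, in place of code of your own. Each camera call takes 0.05 s, during which the arm holds its last target.

TASK

I am about to clamp the slotted angle bracket in the drilling jig and need you as a third hand. Take the locating pin with the thick round knurled head out of the pin block and put it fully home, down through the bracket's slot into the hole in the jig plate, and let go of it; then slide the bracket back square against both pads of the fence and keep it pressed there with a steady push of about 12 N. Finish while still holding that push, with the pin still home, and leave the rest of the things on the bench as they are.

Things in the scene. Friction and masses are not known exactly. Their poses are not given: they have to be found in the camera images.
- jig: Drilling jig, fixed: dark steel plate 220 (x) by 240 (y) by 25 mm thick, a dark fence bar 25 thick and 210 long rising 32 mm above it across the back. On the left or right half of the bench, turned up to 0.3 rad. Origin: centre of the plate's underside, on the bench. x is level and points square at the fence, away from the robot (the way to push); y runs along the fence; z up. Rigid.
- bush (a point): Centre of the mouth of the one drilled hole in the jig plate, on its top face (25 mm above the bench), at x 5, y +55 mm in the jig's frame. Vertical, 12 mm diameter, 2.5 mm chamfer, through the plate, ringed by a bright collar. From the start it shows through the bracket's slot on the jig's +y side; nothing is beneath the other slot. Axes as the jig's.
- fence_line (a point): Point on the plate's top face (25 mm above the bench) midway between the fence's two pads, in the plane of their faces, 51 mm in x from the jig's origin. The bracket is seated when the outer face of its leg lies in this plane. Axes as the jig's.
- fence: The dark fence bar with its two pads, fixed to the jig. Its origin and axes are those of the jig.
- pad_left: Bright steel rest pad on the fence at y = +50 mm in the jig's frame: 16 mm wide, from 2 to 29 mm above the plate, standing 4 mm out from the bar. Its origin and axes are those of the jig.
- pad_right: The same pad at y = -50 mm in the jig's frame. Its origin and axes are those of the jig.
- bracket: Loose steel angle, 0.55 kg, 150 mm long (y), on the jig plate. Flange 80 (x) by 5 thick, two slots 38 (x) by 15 (y) centred at x +5, y +-55 mm; upright leg 30 high, inner face at x 35, outer at x 40, clear to push between the slots. Origin: centre of the flange's underside, 25 mm above the bench; x to the leg, z up. Starts 8 to 18 mm short of the pads, to 0.05 rad askew; oiled, slides at 1 to 2 N.
- leg (a point): Middle of the lower outer edge of the bracket's upright leg (40 mm in x from the bracket's origin, at its underside). Axes as the bracket's.
- pin: Locating pin, 0.07 kg: steel shaft 10 mm diameter, 28 long, its nose tapered over the last 6 mm; thick round knurled head 24 mm diameter, 32 tall. Origin: bottom tip of the shaft on its axis; z up to the head. Starts upright in one of the three holes of the pin block (which one varies), its head resting on the block's top; the two other pins there have other heads.
- shoulder (a point): On the pin's axis at the flat underside of its head, 28 mm above its tip. Fully home, this lies on the bracket's flange, 5 mm above the plate's top face (30 mm above the bench).
- block: The wooden pin block, fixed on the bench: 160 (x) by 50 (y) by 45 mm high with three 14 mm holes in a row along x, 50 mm apart, the middle one at the centre. Origin: centre of the underside. It stands on the half of the bench that the jig does not.
- drift: Bystander: drift pin in the pin block with a slender head (13 mm thick grip above an 18 mm collar) 38 mm tall, and a 6 mm shaft. Origin at the tip of the shaft.
- tee_pin: Bystander: T-handled pin in the pin block, a 19 mm hub with a cross bar 52 mm long and 8 mm thick. Origin at the tip of the shaft.
- strap_clamp: Bystander: dark steel strap clamp with a slot, 85 by 30 by 12 mm, lying on the front part of the jig plate. Origin: centre of its underside.
- clamp_bolt: Bystander: hexagon bolt standing on its head on the front part of the jig plate, 50 mm tall. Origin: centre of its underside.
- disc: Bystander: round steel blank, 170 mm diameter, 5 mm thick, flat on the bench towards the back. Origin: centre of its underside.
- square: Bystander: steel rule square, about 200 by 115 mm, flat on the bench towards the back. Origin near its inner corner.
- hammer: Bystander: hammer lying on the left part of the bench. Origin on its handle.
- bolt_tin: Bystander: steel tin of bolts, 72 mm diameter, 100 mm tall, towards the back of the bench. Origin: centre of its underside.
There are look-alikes about, which are no part of the job. What is shaped like the bracket but red is not meant.

How it is judged (in metres and radians):
On the way, in this order (a step that is already met when the one before it is completed fails the run):
1. the locating pin is fully home through the bracket's slot in the hole of the jig plate, and let go (z of shoulder in the frame of bush between 0.003 and 0.008 m and horizontal distance between shoulder and bush below 0.003 m and angle between pin's own z axis and vertical below 0.1 rad and contact force between the fingers and pin below 0.1 N), for 0.2 s.
2. with the pin home, the bracket is pressed square against both pads of the fence with 5 to 20 N (all of step 1 and contact force between bracket and fence between 5 and 20 N and contact force between bracket and pad_left above 0.5 N and contact force between bracket and pad_right above 0.5 N and x of leg in the frame of fence_line between -0.002 and 0.002 m and z of leg in the frame of fence_line below 0.003 m and y of leg in the frame of fence_line between -0.006 and 0.006 m and angle between the x axis of bracket and the x axis of jig, either way round below 0.035 rad and angle between bracket's own z axis and vertical below 0.035 rad and linear speed of bracket below 0.005 m/s), for 0.5 s.
At the end, for the whole second after the job is handed in: Ends holding: the robot presses the bracket on the fence with 5 to 20 N (0.5 N or more on each pad), leg within 2 mm of the pads' plane, within 2 degrees square and level, flat, at rest; the pin is let go, its head within 3 mm of down, within 3 mm of the hole's axis, under 0.1 rad tilt (all of step 2); the arm keeps its last pose, push and grip.
It fails at once if another pin of the block is shifted by more than 20 mm (distance of any of drift, tee_pin from where it was at the start of the episode above 0.02 m).
It fails at once if the strap clamp or the clamp bolt on the jig is shifted by more than 20 mm (distance of any of strap_clamp, clamp_bolt from where it was at the start of the episode above 0.02 m).
It fails at once if the disc, square, hammer or bolt tin on the bench is shifted by more than 20 mm (distance of any of disc, square, hammer, bolt_tin from where it was at the start of the episode above 0.02 m).
It also fails if it takes over 61 s, if anything falls off the work surface, if the arm or the gripper's body presses on something with over 40 N, if the wrist force passes 120 N, or if a joint passes its speed limit or range.

## Working session

There is one attempt and no reset: what is moved stays moved. The work goes in short steps, Python scripts to look and compute and a tool call to move; the robot and the scene stay as the last step left them, time stands still between calls to the robot, and variables do not carry over. Pictures are saved under pics/ and viewed, and the job is handed in when it is done.

Besides the shell and the picture viewer there is one more tool, called after "Request:" as name(argument=value, ...) on one line, values as JSON. step_arm: Moves the arm, as the interface text tells. Its arguments: {"type":"object","properties":{"plan":{"type":"array"},"grip_force":{"type":"number"}},"required":["plan"]}

```bash
ls; mkdir -p pics; cat > h.py <<'E'
import numpy as np, cv2, pickle
from cell import env
def cap(n,save):
    c=env.capture(n); cv2.imwrite(f'pics/{save}.png',c['pixels'][:,:,::-1]); pickle.dump(c,open(f'pics/{save}.pkl','wb')); return c
def K(c):
    f=210/np.tan(np.radians(c['fovy'])/2); return np.array([[f,0,c['cx']],[0,f,c['cy']],[0,0,1]])
def ray(c,uv):
    p=cv2.undistortPoints(np.array(uv,float).reshape(-1,1,2),K(c),np.array(c['dist'],float)).reshape(-1,2)
    E=np.array(c['extrinsics']); d=np.c_[p[:,0],-p[:,1],-np.ones(len(p))]@E[:3,:3].T
    return E[:3,3],d
def onz(c,uv,z):
    o,d=ray(c,uv); return o+d*((z-o[2])/d[:,2])[:,None]
def proj(c,P):
    E=np.array(c['extrinsics']); q=(np.array(P,float).reshape(-1,3)-E[:3,3])@E[:3,:3]
    q=q*[1,-1,-1]
    return cv2.projectPoints(q.reshape(-1,1,3),np.zeros(3),np.zeros(3),K(c),np.array(c['dist'],float))[0].reshape(-1,2)
E
python3 - <<'E'
from h import *
for n in ['scene','top','wrist']:
    c=cap(n,n+'0'); print(n,c['fovy'],c['cx'],c['cy'],c['dist'],np.round(c['extrinsics'],3).tolist())
    for k in ['jig','bracket','pin','block','drift','tee_pin','bush','strap_clamp','clamp_bolt','pad_left','pad_right']:
        r=env.find_in(n,k); print(k,[(round(x['p'],2),[int(v*s) for v,s in zip(x['rect'],[560,420]*2)]) for x in r[:3]])
print(env.get_obs())
E
```

```text
pics
scene 57.30238037052433 281.7087438585268 212.04125584025277 [-0.05195369  0.          0.          0.          0.        ] [[0.632, -0.446, 0.635, 1155.697], [0.775, 0.358, -0.52, -383.066], [0.005, 0.82, 0.572, 639.679], [0.0, 0.0, 0.0, 1.0]]
jig [(0.94, [233, 199, 354, 273]), (0.5, [264, 209, 323, 246])]
bracket [(0.9, [263, 210, 325, 245]), (0.78, [130, 211, 164, 260]), (0.71, [271, 198, 297, 213])]
pin [(0.6, [141, 250, 155, 270])]
block [(0.86, [135, 255, 176, 325]), (0.25, [346, 160, 382, 201])]
drift [(0.7, [145, 266, 160, 288]), (0.44, [261, 300, 343, 368])]
tee_pin [(0.57, [145, 286, 167, 301]), (0.31, [231, 198, 354, 275])]
bush [(0.81, [231, 199, 355, 276]), (0.4, [283, 210, 343, 260])]
strap_clamp [(0.49, [270, 197, 296, 214]), (0.32, [264, 208, 323, 247])]
clamp_bolt []
pad_left []
pad_right []
top 57.25048073438052 274.5531416218097 209.15151710597928 [-0.09998853  0.          0.          0.          0.        ] [[0.019, 0.993, -0.119, 400.635], [-1.0, 0.02, 0.005, 106.464], [0.008, 0.119, 0.993, 1148.33], [0.0, 0.0, 0.0, 1.0]]
jig [(0.66, [211, 161, 304, 249])]
br
[... 885 characters left out ...]

pad_left []
pad_right []
{'t': 1.8, 'joint_pos': array([ 1.19600161e+00,  5.27268229e-02,  1.61291725e+00,  2.01207838e-05,
        1.47603369e+00, -1.19007927e-01]), 'dq': array([-3.30720248e-05, -3.30066251e-04,  1.00550903e-04, -2.72400569e-04,
        2.16018931e-03,  4.81715520e-04]), 'tau': array([ 2.14191855e-04, -3.93662810e+01, -3.70452547e+01, -1.16100300e-04,
        4.75624820e-04, -7.19385639e-06]), 'tcp_pos': array([158.11880224, 604.6379762 , 303.87661411]), 'ee_rot': array([ 2.48661318e+00,  1.91994612e+00, -1.30897585e-04]), 'force': array([ 0.15464968, -0.56160183, -1.0058866 ]), 'ft_torque': array([ 0.01899295, -0.04827531, -0.04143411]), 'finger_gap': 1.0009755287402582}
```

View pics/scene0.png

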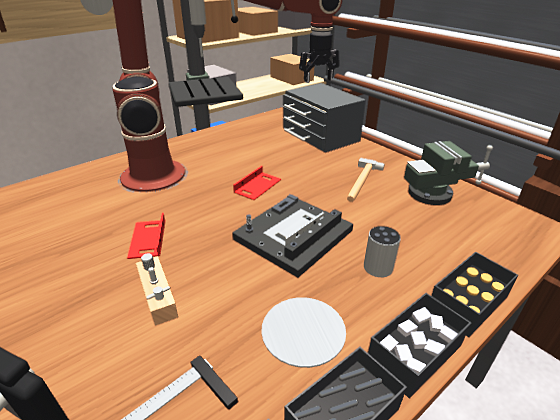

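View pics/top0.png

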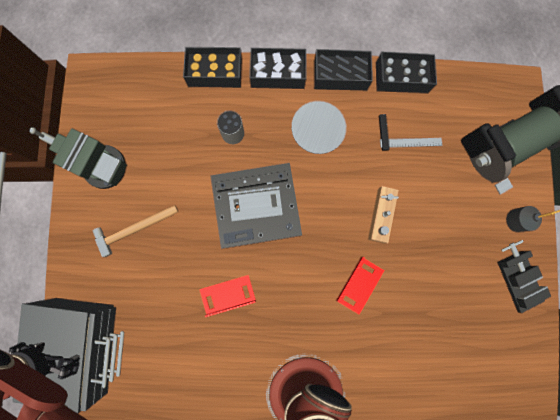

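```bash
python3 - <<'E'
import cv2
a=cv2.imread('pics/top0.png'); b=cv2.imread('pics/scene0.png')
cv2.imwrite('pics/z1.png',cv2.resize(a[155:255,200:310],None,fx=6,fy=6,interpolation=2)[:600])
cv2.imwrite('pics/z2.png',cv2.resize(b[190:280,225:360],None,fx=5.8,fy=5.8,interpolation=2))
import numpy as np
t=cv2.resize(a[180:245,360:410],None,fx=8,fy=8,interpolation=2); s=cv2.resize(b[240:330,125:185],None,fx=5.7,fy=5.7,interpolation=2)
h=520
t=t[:h];s=s[:h]; 
cv2.imwrite('pics/z3.png',np.hstack([t,s[:t.shape[0]] if s.shape[0]>=t.shape[0] else np.vstack([s,np.zeros((t.shape[0]-s.shape[0],s.shape[1],3),np.uint8)])]))
E
```

```text
(no output)
```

View pics/z1.png

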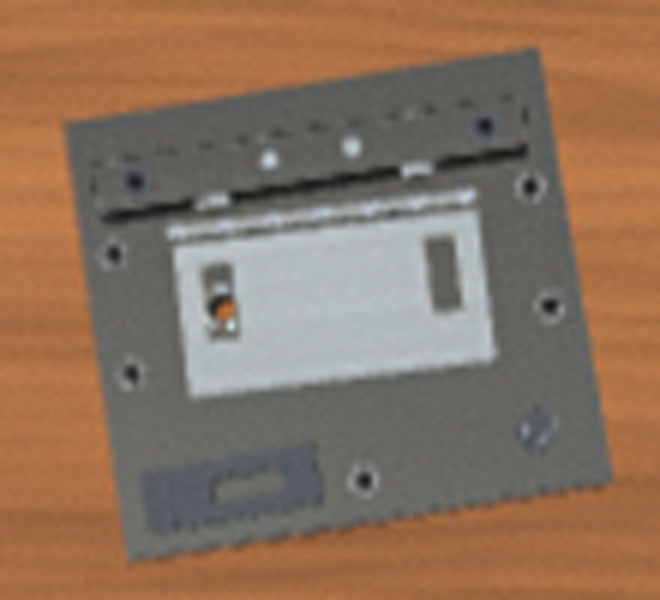

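View pics/z2.png

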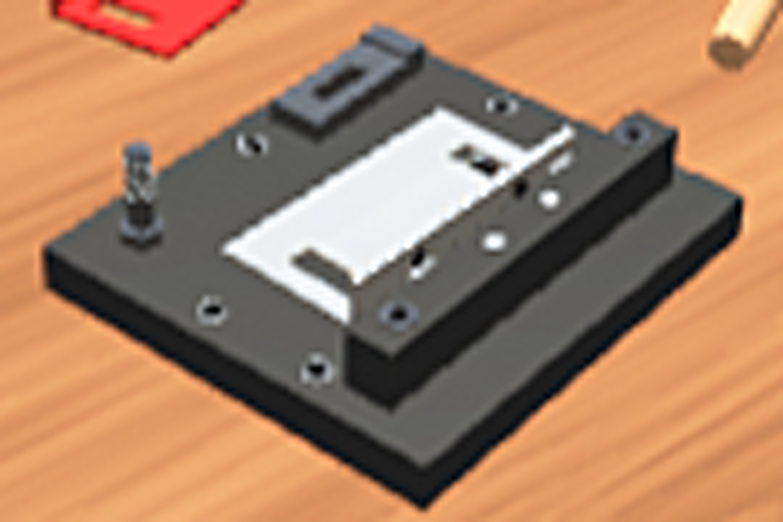

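View pics/z3.png

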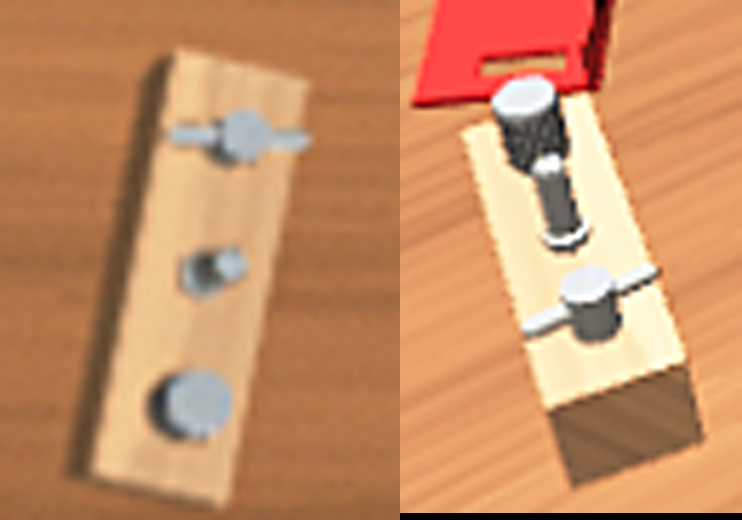

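```bash
cat > fit.py <<'E'
from h import *
from scipy.optimize import least_squares
T=pickle.load(open('pics/top0.pkl','rb'));S=pickle.load(open('pics/scene0.pkl','rb'))
t=lambda p,o,s:[(p[0]+.5)/s-.5+o[0],(p[1]+.5)/s-.5+o[1]]
def fit(L,obs,x0):
    def r(x):
        c,s=np.cos(x[2]),np.sin(x[2]);R=np.array([[c,-s,0],[s,c,0],[0,0,1]])
        return np.concatenate([(proj(cam,np.array(l)@R.T+[x[0],x[1],0])-uv).ravel() for cam,l,uv in L])
    q=least_squares(r,x0,loss='soft_l1'); return q.x,np.round(r(q.x),1)
j=[(110,120,25),(110,-120,25),(-110,-120,25),(-110,120,25),(5,55,25)]
z1=[t(p,(200,155),6) for p in [(67,123),(538,48),(612,482),(128,562),(223,309)]]
js=[(110,-120,25),(110,120,25),(-110,-120,25)]
z2=[t(p,(225,190),5.8) for p in [(425,467),(742,200),(45,248)]]
for L in ([(T,j,z1)],[(S,js,z2)],[(T,j,z1),(S,js,z2)]): print('jig',fit(L,0,[500,150,0.1]))
print('bush top',onz(T,[z1[4]],25))
b=[(80,-25,45),(-80,-25,45),(-80,25,45),(80,25,45)]
zb=[t(p,(360,180),8) for p in [(308,82),(228,503),(93,475),(175,50)]]
bs=[(-80,25,45),(-80,-25,45)]
bs=[(-80,-25,45),(-80,25,45),(80,25,45),(80,-25,45)]
zs=[t(p,(125,240),5.7) for p in [(65,128),(190,92),(288,360),(145,408)]]
for L in ([(T,b,zb)],[(S,bs,zs)],[(T,b,zb),(S,bs,zs)]): 
  x,r=fit(L,0,[500,-150,-0.1]); print('block',x,r, 'hole', x[:2]-50*np.array([np.cos(x[2]),np.sin(x[2])]))
print('pin',onz(T,[t((198,403),(360,180),8)],77),onz(S,[t((125,98),(125,240),5.7)],77))
print('tee',onz(T,[t((240,135),(360,180),8)],75))
for n,p,z in [('strap',(235,488),37),('bolt',(537,425),60)]: print(n,onz(T,[t(p,(200,155),6)],z))
# bracket corners flange top z=30 front L,R; leg top z=55
print('brk',onz(T,[t(p,(200,155),6) for p in [(192,395),(494,358)]],30),onz(T,[t(p,(200,155),6) for p in [(169,232),(475,192)]],55))
E
python3 fit.py
```

```text
jig (array([5.47698988e+02, 1.56697711e+02, 1.80501355e-01]), array([-0.7, -0.1,  0.3, -0.2,  0.4,  0.2, -0.2,  0. ,  0.1, -0. ]))
jig (array([549.15005409, 154.83805277,   6.46488358]), array([-0. ,  0.4,  0.8, -0.7, -0.7, -0.2]))
jig (array([5.47993897e+02, 1.56214858e+02, 1.80773689e-01]), array([-0.5, -0.2,  0.5, -0.3,  0.6,  0.1, -0. , -0.1,  0.3, -0.1,  0. ,
       -0.1,  0.8, -1. , -0.5, -0.7]))
bush top [[542.65975126 211.96109379  25.        ]]
block [ 5.25664233e+02 -2.20947267e+02 -2.04418848e-01] [-0.1 -0.3 -0.1  0.3  0.1  0.   0.2 -0.1] hole [ 476.70527715 -210.79735982]
block [ 5.25870730e+02 -2.21400104e+02 -2.15079504e-01] [ 0.1  0.1 -0.   0.1 -0.2 -0.1  0.1 -0.1] hole [ 477.02275896 -210.72884919]
block [ 525.74850582 -221.2756459    -6.49491594] [ 0.2 -0.2 -0.2  0.3  0.  -0.1  0.5 -0.1  0.   0.1 -0.1  0.  -0.  -0.2
  0.3 -0.2] hole [ 476.86507167 -210.76803599]
pin [[ 476.87331571 -209.4449818    77.        ]] [[ 478.21494847 -212.02100084   77.        ]]
tee [[ 572.99532491 -226.68996809   75.        ]]
strap [[454.46946094 202.40846481  37.        ]]
bolt [[485.98610181  58.58939168  60.        ]]
brk [[499.56569578 225.28652004  30.        ]
 [520.64437745  78.72098138  30.        ]] [[575.57130627 236.25774758  55.        ]
 [597.99080939  89.83564131  55.        ]]
```

```bash
cat >> h.py <<'E'
def rowfor(pos,head):
    """row (deg, cm) from current measured pose to world pos, tool down, tool-x heading"""
    from scipy.spatial.transform import Rotation as R
    o=env.get_obs(); R0=R.from_rotvec(o['ee_rot'])
    R1=R.from_matrix(np.array([[np.cos(head),np.sin(head),0],[np.sin(head),-np.cos(head),0],[0,0,-1]]))
    return np.round(np.r_[np.degrees((R0.inv()*R1).as_rotvec()),R0.inv().apply(np.array(pos)-o['tcp_pos'])/10],2).tolist()
E
python3 -c "
from h import *
print(rowfor([450,200,304],1.361)); print(rowfor([477,-211,230],1.361))"
```

```text
[-0.0, 0.0, -2.64, -31.76, 38.48, -0.01]
[-0.0, 0.0, -2.64, -70.84, 51.49, 7.39]
```

Request:
step_arm(plan=[0, 0, -2.64, -31.8, 38.5, 0, 8.54, 0, 0, -2.64, -31.8, 38.5, 0, 8.54, 0, 0, -2.64, -31.8, 38.5, 0, 8.54, 0, 0, -2.64, -31.8, 38.5, 0, 8.54, 0, 0, -2.64, -31.8, 38.5, 0, 8.54, 0, 0, -2.64, -31.8, 38.5, 0, 8.54, 0, 0, -2.64, -31.8, 38.5, 0, 8.54, 0, 0, -2.64, -31.8, 38.5, 0, 8.54, 0, 0, -2.64, -31.8, 38.5, 0, 8.54, 0, 0, -2.64, -70.84, 51.5, 7.4, 8.54, 0, 0, -2.64, -70.84, 51.5, 7.4, 8.54, 0, 0, -2.64, -70.84, 51.5, 7.4, 8.54, 0, 0, -2.64, -70.84, 51.5, 7.4, 8.54, 0, 0, -2.64, -70.84, 51.5, 7.4, 8.54, 0, 0, -2.64, -70.84, 51.5, 7.4, 8.54, 0, 0, -2.64, -70.84, 51.5, 7.4, 8.54, 0, 0, -2.64, -70.84, 51.5, 7.4, 8.54, 0, 0, -2.64, -70.84, 51.5, 7.4, 8.54, 0, 0, -2.64, -70.84, 51.5, 7.4, 8.54, 0, 0, -2.64, -70.84, 51.5, 7.4, 8.54], grip_force=40)

```text
t: 3.8
tcp_pos: [476.9, -212.4, 229.4]
ee_rot: [-2.444, -1.972, 0.0]
force: [0.8, 1.1, 0.4]
finger_gap: 0.999
```

```bash
python3 -c "
from h import *
c=cap('wrist','w1'); print(env.get_obs()['tcp_pos'],env.get_obs()['t'])
print(proj(c,[[477,-211,77],[477,-211,45]]))
r=env.find_in('wrist','pin'); print([(x['p'],x['rect']) for x in r])
"
```

```text
[ 477.00519498 -211.0827319   229.75003359] 3.85
[[281.09605288 218.64753791]
 [280.70342911 206.86801934]]
[(0.84, [0.4736, 0.4638, 0.5302, 0.5486]), (0.27, [0.4784, 0.595, 0.5212, 0.6731])]
```

View pics/w1.png

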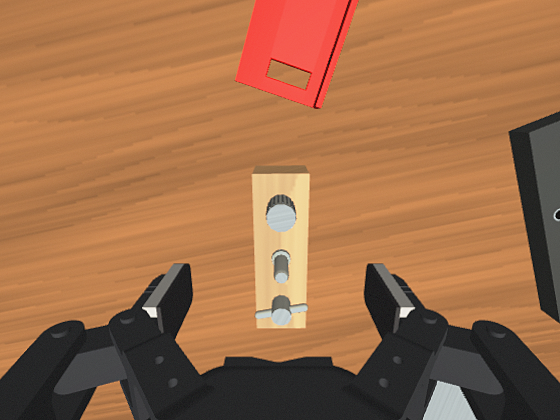

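```bash
python3 -c "
from h import *
print(rowfor([477,-211,122],1.361))"
```

```text
[-0.01, -0.04, 0.02, -0.08, 0.01, 10.79]
```

Request:
step_arm(plan=[0, 0, 0, 0, 0, 4, 8.54, 0, 0, 0, 0, 0, 8, 8.54, 0, 0, 0, 0, 0, 10, 8.54, 0, 0, 0, 0, 0, 10.8, 8.54, 0, 0, 0, 0, 0, 10.8, 8.54, 0, 0, 0, 0, 0, 10.8, 2, 0, 0, 0, 0, 0, 10.8, 2, 0, 0, 0, 0, 0, 10.8, 2, 0, 0, 0, 0, 0, 10.8, 2, 0, 0, 0, 0, 0, 10.8, 2, 0, 0, 0, 0, 0, 10.8, 2, 0, 0, 0, 0, 0, 10.8, 2, 0, 0, 0, 0, 0, 10.8, 2], grip_force=40)

```text
t: 5.2
tcp_pos: [477.6, -211.3, 122.9]
ee_rot: [2.441, 1.976, 0.001]
force: [-1.5, 0.1, 6.1]
finger_gap: 0.254
```

```bash
python3 -c "
from h import *
c=cap('wrist','w2'); print(env.get_obs())
"
```

```text
{'t': 5.25, 'joint_pos': array([-5.59139278e-01, -4.86377266e-03,  1.99281801e+00,  7.95992762e-05,
        1.15238413e+00, -1.92017235e+00]), 'dq': array([-0.00057333, -0.00147188, -0.00034201, -0.00106374,  0.00164972,
       -0.00030807]), 'tau': array([-2.21993770e-01, -2.92239654e+01, -2.99366945e+01, -6.83635427e-02,
       -3.38222478e-01, -1.91309038e-03]), 'tcp_pos': array([ 477.64255665, -211.33789528,  122.89259537]), 'ee_rot': array([2.44092434e+00, 1.97590217e+00, 7.48358977e-04]), 'force': array([-1.45657895,  1.17494917,  6.10398191]), 'ft_torque': array([ 0.13963091,  0.05049252, -0.03299399]), 'finger_gap': 0.25309057529120194}
```

View pics/w2.png

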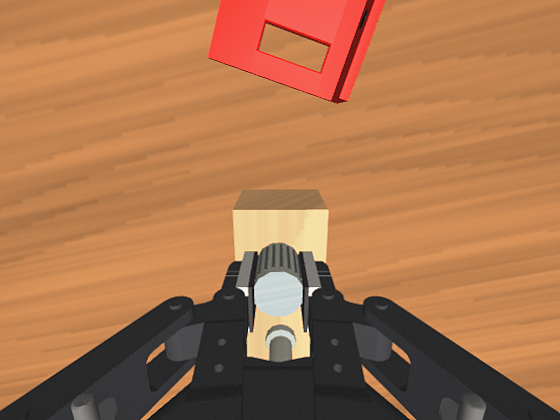

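Request:
step_arm(plan=[0, 0, 0, 0, 0, -3, 2, 0, 0, 0, 0, 0, -7, 2, 0, 0, 0, 0, 0, -10, 2, 0, 0, 0, 0, 0, -10, 2, 0, 0, 0, 0, 0, -10, 2], grip_force=50)

```text
t: 5.75
tcp_pos: [477.1, -211.1, 221.9]
ee_rot: [2.441, 1.976, 0.0]
force: [-0.4, -0.2, -1.5]
finger_gap: 0.254
```

```bash
python3 -c "
from h import *
c=cap('wrist','w3'); print(env.get_obs())
m=env.cut_out('wrist','pin'); print([(x['p'],x['rect']) for x in m])
a=c['pixels'][:,:,::-1][220:380,200:360]; cv2.imwrite('pics/w3z.png',cv2.resize(a,None,fx=3.7,fy=3.7,interpolation=2))
"
```

```text
{'t': 5.8, 'joint_pos': array([-5.59190433e-01, -1.30322307e-01,  1.93323929e+00, -4.78730281e-05,
        1.34083330e+00, -1.92017531e+00]), 'dq': array([ 5.98118082e-05,  1.74080445e-02,  2.23943765e-02,  3.26855542e-05,
        1.46670738e-03, -1.34489891e-03]), 'tau': array([-4.29611478e-03, -3.14143360e+01, -3.72800124e+01, -7.55873098e-04,
       -3.93271004e-02,  3.17834258e-05]), 'tcp_pos': array([ 476.48301477, -210.67255706,  220.44873433]), 'ee_rot': array([-2.44025851e+00, -1.97535323e+00,  1.17028138e-03]), 'force': array([-0.02656981,  0.37991566, -0.48063994]), 'ft_torque': array([ 0.03021776, -0.02469023, -0.00597714]), 'finger_gap': 0.2523793554903409}
[(0.88, [0.4511, 0.5698, 0.5404, 0.7567]), (0.57, [0.4498, 0.3898, 0.552, 0.7924])]
```

View pics/w3z.png

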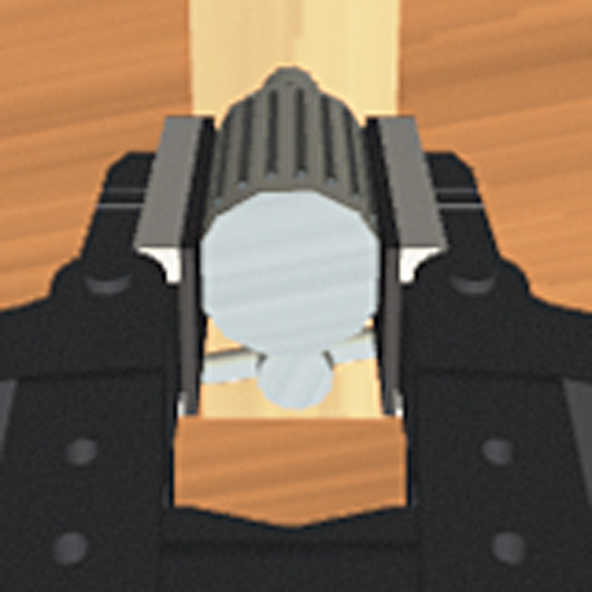

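```bash
python3 -c "
from h import *
c=pickle.load(open('pics/w2.pkl','rb'));p=onz(c,[[278.6,293]],77)[0];tcp=np.array([477.64,-211.34,122.9]);h=2*np.arctan2(1.9759,2.4409)
d=p-tcp;print(p,d,'tool x',d[0]*np.cos(h)+d[1]*np.sin(h),'tool y',d[0]*np.sin(h)-d[1]*np.cos(h),h)
c=pickle.load(open('pics/w3.pkl','rb'));tcp=np.array([476.48,-210.67,220.45]);p=onz(c,[[278.6,293]],220.45-45.9)[0];d=p-tcp
print(d,'tool x',d[0]*np.cos(h)+d[1]*np.sin(h),'tool y',d[0]*np.sin(h)-d[1]*np.cos(h))
print(rowfor([477,-211,222],1.361))
for q in ([500,0,215],[542.5,211.5,190]): print(rowfor(q,1.7508))
"
```

```text
[ 475.36236783 -211.82739542   77.        ] [ -2.27763217  -0.48739542 -45.9       ] tool x -0.951029645786664 tool y -2.1261950128657934 1.3610094496125722
[ -0.71512501  -1.07459667 -45.9       ] tool x -1.199962301954868 tool y -0.4756598040308754
[-0.2, -0.07, -0.0, -0.03, 0.09, -0.23]
[-0.18, -0.11, -22.33, 21.08, -2.05, 0.5]
[-0.18, -0.11, -22.33, 42.65, -2.29, 3.03]
```

Request:
step_arm(plan=[0, 0, -5, 5, 0, 0, 2, 0, 0, -10, 9.5, 0, 0, 2, 0, 0, -15, 14, -1, 0, 2, 0, 0, -20, 18.5, -2, 0, 2, 0, 0, -22.33, 23, -2.2, 0.5, 2, 0, 0, -22.33, 27.5, -2.3, 1, 2, 0, 0, -22.33, 32, -2.4, 1.5, 2, 0, 0, -22.33, 36.5, -2.4, 2, 2, 0, 0, -22.33, 40.5, -2.4, 2.5, 2, 0, 0, -22.33, 42.65, -2.4, 3, 2, 0, 0, -22.33, 42.65, -2.4, 3.2, 2, 0, 0, -22.33, 42.65, -2.4, 3.2, 2, 0, 0, -22.33, 42.65, -2.4, 3.2, 2])

```text
t: 7.15
tcp_pos: [541.9, 210.1, 188.7]
ee_rot: [-2.013, -2.41, 0.003]
force: [-0.5, -0.0, -1.6]
finger_gap: 0.25
```

```bash
python3 -c "
from h import *
o=env.get_obs();c=cap('wrist','w4'); print(o,env.get_obs()['tcp_pos'])
print(proj(c,[[542.7,211.8,25]]))
"
```

```text
{'t': 7.15, 'joint_pos': array([ 2.42021373e-01,  4.89676255e-02,  1.81573809e+00, -3.60040294e-04,
        1.27913701e+00, -1.50778767e+00]), 'dq': array([-0.01135139, -0.01415232, -0.00689936,  0.00215796,  0.0005073 ,
        0.00163309]), 'tau': array([ 5.08251172e-01, -3.64813077e+01, -3.46337807e+01,  1.98153866e-02,
        9.78237076e-03, -2.10950391e-03]), 'tcp_pos': array([541.86285422, 210.11831878, 188.70746893]), 'ee_rot': array([-2.01318   , -2.41041204,  0.00316909]), 'force': array([-0.4985659 , -0.00804089, -1.62456092]), 'ft_torque': array([-0.02131574, -0.02901326, -0.02765769]), 'finger_gap': 0.24968533785215832} [542.13805647 210.03349088 189.29196867]
[[281.00806015 216.37195579]]
```

View pics/w4.png

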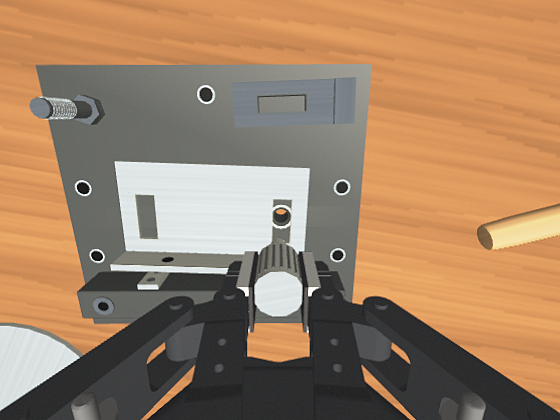

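```bash
python3 -c "
from h import *
c=cap('wrist','w5');o=env.get_obs(); print(o['t'],o['tcp_pos'],o['ee_rot'])
a=c['pixels'][:,:,::-1][195:325,220:345]; cv2.imwrite('pics/w5z.png',cv2.resize(a,None,fx=4.6,fy=4.6,interpolation=2))
print(proj(c,[[542.7,211.8,25]]))
t=o['tcp_pos']; 
for dz in (-105.9,-99.9,-77.9,-45.9): print(dz,proj(c,[t+[0,0,dz]]))
h=1.7508
for dy in (0,-1,-2): print(proj(c,[t+np.array([dy*np.sin(h),-dy*np.cos(h),-45.9])]))
"
```

```text
7.25 [542.33100285 210.03475002 189.67338033] [-2.01447509e+00 -2.41050097e+00  7.65132117e-04]
[[281.15133096 215.67694419]]
-105.9 [[279.47697771 243.97162607]]
-99.9 [[279.52322496 247.93435931]]
-77.9 [[279.72058194 264.8426612 ]]
-45.9 [[280.11932942 298.99304741]]
[[280.11932942 298.99304741]]
[[280.12148064 297.05510846]]
[[280.12364265 295.10851697]]
```

View pics/w5z.png

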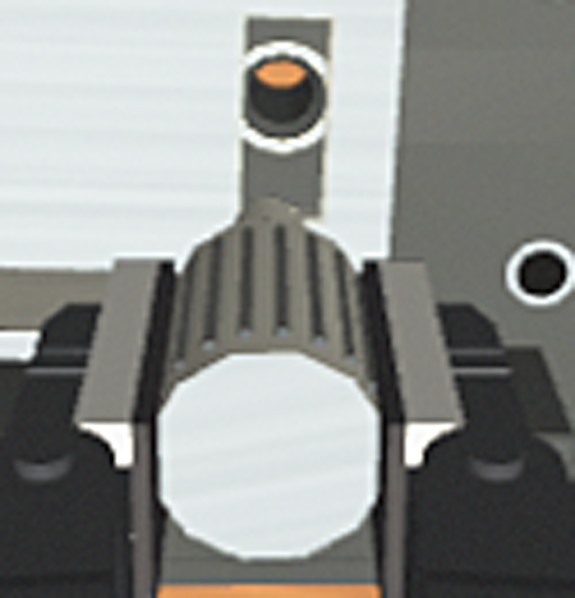

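```bash
python3 -c "
from h import *
print(rowfor([543.5,212.3,145],1.7508),env.get_obs()['tcp_pos'])
"
```

```text
[-0.03, 0.01, -0.09, 0.2, 0.16, 4.47] [542.33100285 210.03475002 189.67338033]
```

Request:
step_arm(plan=[0, 0, 0, 0.2, 0.16, 2, 2, 0, 0, 0, 0.2, 0.16, 3.5, 2, 0, 0, 0, 0.2, 0.16, 4.45, 2, 0, 0, 0, 0.2, 0.16, 4.45, 2, 0, 0, 0, 0.2, 0.16, 4.45, 2, 0, 0, 0, 0.2, 0.16, 4.45, 2])

```text
t: 7.85
tcp_pos: [544.2, 213.5, 146.3]
ee_rot: [2.012, 2.411, 0.002]
force: [0.5, -0.9, -0.7]
finger_gap: 0.251
```

```bash
python3 -c "
from h import *
c=cap('wrist','w6');o=env.get_obs(); print(o['t'],o['tcp_pos'],o['ee_rot'])
cap('scene','s6');d=cap('top','t6')
a=c['pixels'][:,:,::-1][195:325,220:345]; cv2.imwrite('pics/w6z.png',cv2.resize(a,None,fx=4.6,fy=4.6,interpolation=2))
print(proj(c,[[542.7,211.8,25]]))
t=o['tcp_pos']; 
for dz in (-105.9,-99.9,-77.9,-45.9): print(dz,proj(c,[t+[0,0,dz]]))
s=cv2.imread('pics/s6.png')[160:280,225:360]; cv2.imwrite('pics/s6z.png',cv2.resize(s,None,fx=5,fy=5,interpolation=2))
"
```

```text
7.9 [544.22026226 213.5193864  146.39488556] [2.01216043e+00 2.41135272e+00 2.07806191e-03]
[[277.35556685 231.52858179]]
-105.9 [[279.533518   243.15884411]]
-99.9 [[279.58545136 247.11652924]]
-77.9 [[279.80700957 263.99866284]]
-45.9 [[280.25433852 298.07331905]]
```

View pics/w6z.png

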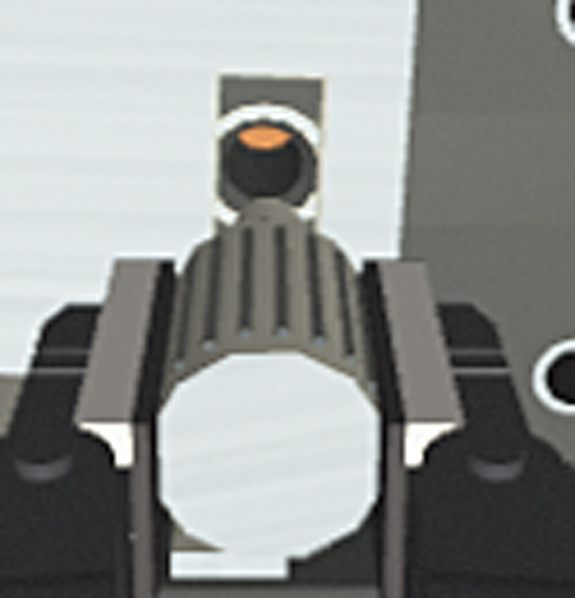

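View pics/s6z.png

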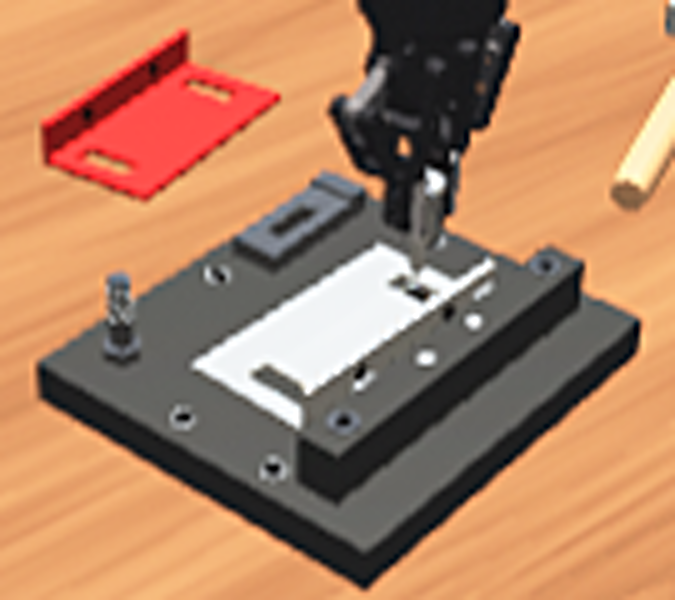

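Request:
step_arm(plan=[0, 0, 0, -0.02, -0.08, 0.4, 2, 0, 0, 0, -0.02, -0.08, 0.8, 2, 0, 0, 0, -0.02, -0.08, 1.2, 2, 0, 0, 0, -0.02, -0.08, 1.6, 2, 0, 0, 0, -0.02, -0.08, 2, 2, 0, 0, 0, -0.02, -0.08, 2.2, 2, 0, 0, 0, -0.02, -0.08, 2.2, 2, 0, 0, 0, -0.02, -0.08, 2.2, 2, 0, 0, 0, -0.02, -0.08, 2.2, 2])

```text
t: 8.9
tcp_pos: [543.0, 213.1, 123.6]
ee_rot: [2.013, 2.412, 0.0]
force: [0.7, 0.1, -0.7]
finger_gap: 0.249
```

```bash
python3 -c "
from h import *
c=cap('wrist','w7');o=env.get_obs(); print(o['t'],o['tcp_pos'],o['ee_rot'],o['force'],o['ft_torque'])
a=c['pixels'][:,:,::-1][195:325,220:345]; cv2.imwrite('pics/w7z.png',cv2.resize(a,None,fx=4.6,fy=4.6,interpolation=2))
"
```

```text
8.95 [542.99958412 213.06623611 123.59592306] [2.01272169e+00 2.41200810e+00 2.65735564e-04] [-0.01377102 -0.10253278 -0.7224516 ] [-0.08553284 -0.07230928  0.01086431]
```

View pics/w7z.png

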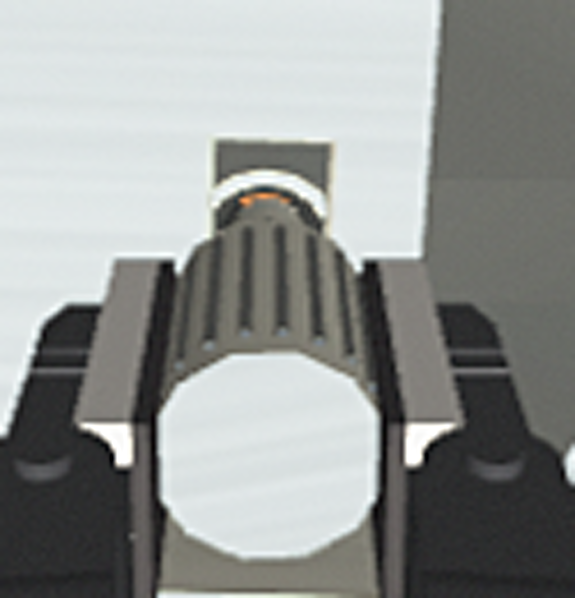

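Request:
step_arm(plan=[0, 0, 0, 0.03, 0, 0.4, 2, 0, 0, 0, 0.03, 0, 0.8, 2, 0, 0, 0, 0.03, 0, 1.1, 2, 0, 0, 0, 0.03, 0, 1.4, 2, 0, 0, 0, 0.03, 0, 1.5, 2, 0, 0, 0, 0.03, 0, 1.5, 2, 0, 0, 0, 0.03, 0, 1.5, 2])

```text
t: 9.65
tcp_pos: [543.2, 213.2, 108.4]
ee_rot: [2.012, 2.411, 0.001]
force: [3.4, -1.5, -3.2]
finger_gap: 0.251
```

```bash
python3 -c "
from h import *
c=cap('wrist','w8');o=env.get_obs(); print(o['t'],o['tcp_pos'],o['ee_rot'],o['force'],o['ft_torque'])
"
```

```text
9.7 [543.15921351 213.18550469 108.39162213] [2.01219812e+00 2.41142961e+00 6.05084760e-04] [ 3.67598555 -1.64785307 -2.11881603] [-0.42409442 -0.76297266  0.04019741]
```

View pics/w8.png

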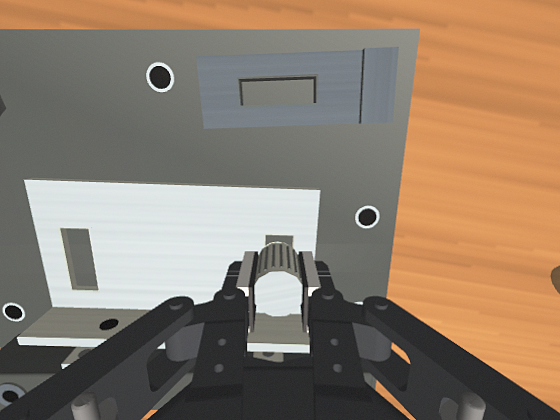

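Request:
step_arm(plan=[0, 0, 0, -0.02, 0.1, 0.07, 2, 0, 0, 0, -0.02, 0.1, 0.07, 2, 0, 0, 0, -0.02, 0.1, 0.07, 2])

```text
t: 10.0
tcp_pos: [543.7, 213.3, 108.0]
ee_rot: [-2.012, -2.412, 0.001]
force: [0.2, -1.7, 2.8]
finger_gap: 0.253
```

Request:
step_arm(plan=[0, 0, 0, 0, 0, 0, 4, 0, 0, 0, 0, 0, 0, 6, 0, 0, 0, 0, 0, 0, 6, 0, 0, 0, 0, 0, 0, 6, 0, 0, 0, 0, 0, 0, 6, 0, 0, 0, 0, 0, -2, 6, 0, 0, 0, 0, 0, -5, 6, 0, 0, 0, 0, 0, -8, 6, 0, 0, 0, 0, 0, -8, 6, 0, 0, 0, 0, 0, -8, 6])

```text
t: 11.0
tcp_pos: [544.3, 213.5, 188.6]
ee_rot: [2.012, 2.411, 0.003]
force: [0.6, -0.1, -0.0]
finger_gap: 0.7
```

```bash
python3 -c "
from h import *
c=cap('wrist','w9');o=env.get_obs(); print(o['t'],o['tcp_pos'],o['ee_rot'],o['force'],o['ft_torque'],o['finger_gap'])
print(proj(c,[[542.7,211.8,62],[543,212.5,62]]))
"
```

```text
11.05 [543.49647547 213.28421732 187.09915439] [-2.01237413e+00 -2.41168091e+00  1.01675527e-03] [-0.64568691  0.54078757 -0.16493004] [ 0.00304589 -0.04414387 -0.00869694] 0.7033064985646318
[[277.33684828 228.54340689]
 [278.236598   229.09960727]]
```

View pics/w9.png

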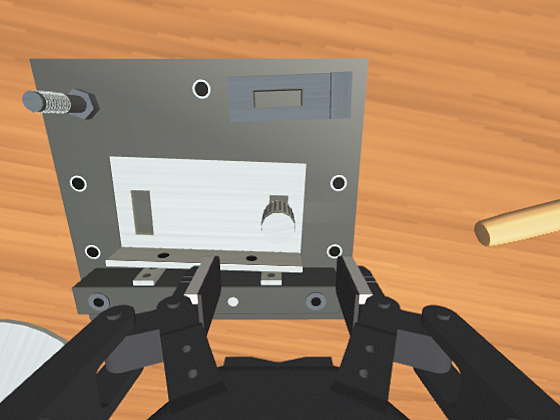

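```bash
python3 -c "
from h import *
print(rowfor([557.8,158,187],1.7516),rowfor([557.8,158,110],1.7516))
"
```

```text
[-0.05, -0.0, -0.04, -5.7, 0.42, 0.01] [-0.05, -0.0, -0.04, -5.7, 0.42, 7.71]
```

Request:
step_arm(plan=[0, 0, 0, -2.5, 0.2, 0, 0, 0, 0, 0, -5, 0.4, 0, 0, 0, 0, 0, -5.7, 0.42, 0, 0, 0, 0, 0, -5.7, 0.42, 0, 0, 0, 0, 0, -5.7, 0.42, 0, 0, 0, 0, 0, -5.7, 0.42, 1, 0, 0, 0, 0, -5.7, 0.42, 3, 0, 0, 0, 0, -5.7, 0.42, 5, 0, 0, 0, 0, -5.7, 0.42, 6.5, 0, 0, 0, 0, -5.7, 0.42, 7.2, 0, 0, 0, 0, -5.7, 0.42, 7.7, 0, 0, 0, 0, -5.7, 0.42, 7.7, 0, 0, 0, 0, -5.7, 0.42, 7.7, 0])

```text
t: 12.35
tcp_pos: [558.8, 158.1, 111.5]
ee_rot: [2.012, 2.412, 0.002]
force: [-0.7, 0.1, -0.4]
finger_gap: 0.001
```

```bash
python3 -c "
from h import *
c=cap('wrist','w10');o=env.get_obs(); print(o['t'],o['tcp_pos'],o['ee_rot'],o['force'],o['ft_torque'],o['finger_gap'])
p=o['tcp_pos'][:2]-[548,156.2];a=.1808;print(p[0]*np.cos(a)+p[1]*np.sin(a),-p[0]*np.sin(a)+p[1]*np.cos(a))
"
```

```text
12.4 [558.89540146 158.14328694 111.7232497 ] [2.01197013e+00 2.41121112e+00 2.14762522e-03] [ 0.16761559 -0.27218507  0.25055973] [ 0.01994361 -0.05549371 -0.04067354] 0.0005271623889106049
11.067243330225708 -0.04756228047187583
```

View pics/w10.png

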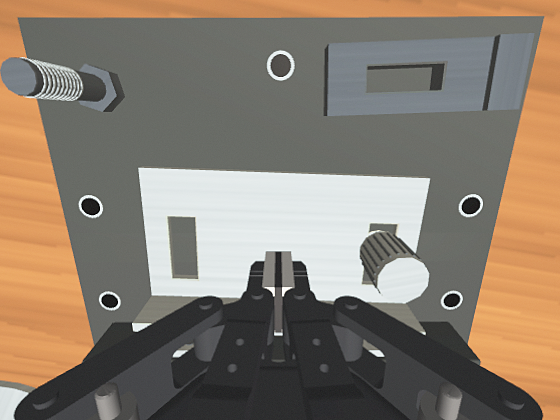

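Request:
step_arm(plan=[0, 0, 0, 0, 0.3, 0.3, 0, 0, 0, 0, 0, 0.6, 0.3, 0, 0, 0, 0, 0, 0.9, 0.3, 0, 0, 0, 0, 0, 1.1, 0.3, 0, 0, 0, 0, 0, 1.3, 0.3, 0, 0, 0, 0, 0, 1.5, 0.3, 0, 0, 0, 0, 0, 1.7, 0.3, 0, 0, 0, 0, 0, 1.9, 0.3, 0, 0, 0, 0, 0, 1.9, 0.3, 0, 0, 0, 0, 0, 1.9, 0.3, 0])

```text
t: 13.4
tcp_pos: [577.0, 161.4, 107.7]
ee_rot: [2.013, 2.412, 0.0]
force: [-0.5, 0.2, -0.7]
finger_gap: 0.0
```

```bash
python3 -c "
from h import *
c=cap('wrist','w11');o=env.get_obs(); print(o['t'],o['tcp_pos'],o['ee_rot'],o['force'],o['ft_torque'],o['finger_gap'])
p=o['tcp_pos'][:2]-[548,156.2];a=.1808;print(p[0]*np.cos(a)+p[1]*np.sin(a),-p[0]*np.sin(a)+p[1]*np.cos(a))
"
```

```text
13.45 [576.9913712  161.42356975 107.70167707] [2.01255517e+00 2.41196752e+00 3.51863068e-04] [-0.08244515  0.21586737  0.12924482] [ 0.02107495  0.05313185 -0.03686247] -0.00637569805259014
29.458100832495617 -0.07470316788424824
```

View pics/w11.png

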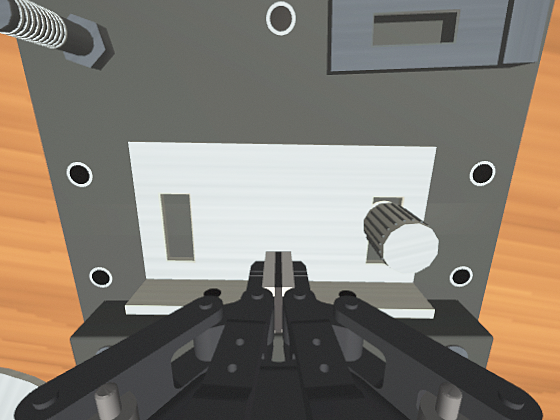

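Request:
step_arm(plan=[0, 0, 0, 0, 0.15, 0, 0, 0, 0, 0, 0, 0.3, 0, 0, 0, 0, 0, 0, 0.45, 0, 0, 0, 0, 0, 0, 0.6, 0, 0, 0, 0, 0, 0, 0.6, 0, 0, 0, 0, 0, 0, 0.6, 0, 0])

```text
t: 14.05
tcp_pos: [583.1, 162.5, 107.7]
ee_rot: [2.013, 2.412, 0.001]
force: [-0.1, 0.2, 0.2]
finger_gap: -0.0
```

```bash
python3 -c "
from h import *
c=cap('wrist','w12');o=env.get_obs(); print(o['t'],o['tcp_pos'],o['ee_rot'],o['force'],o['ft_torque'],o['finger_gap'])
p=o['tcp_pos'][:2]-[548,156.2];a=.1808;print(p[0]*np.cos(a)+p[1]*np.sin(a),-p[0]*np.sin(a)+p[1]*np.cos(a))
"
```

```text
14.1 [583.05643028 162.48516055 107.80387949] [2.01246554e+00 2.41171215e+00 6.99627645e-04] [-0.18908205  0.13602794 -0.70439179] [ 0.02530703  0.02905175 -0.00230592] 0.0008834600542274627
35.61519201646018 -0.12101438507431528
```

View pics/w12.png

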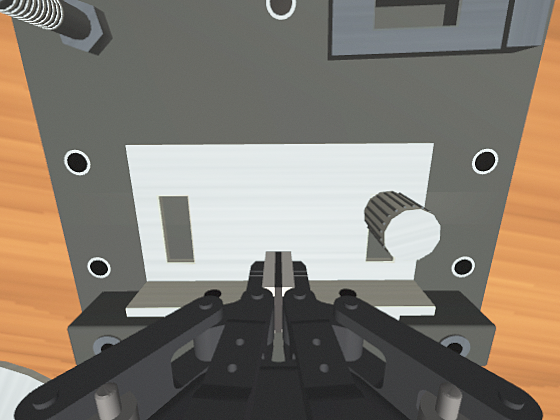

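Request:
step_arm(plan=[0, 0, 0, 0, 0.1, 0, 0, 0, 0, 0, 0, 0.2, 0, 0, 0, 0, 0, 0, 0.3, 0, 0, 0, 0, 0, 0, 0.3, 0, 0, 0, 0, 0, 0, 0.3, 0, 0])

```text
t: 14.6
tcp_pos: [583.9, 162.8, 106.9]
ee_rot: [-2.01, -2.409, 0.007]
force: [-9.0, -2.2, 3.6]
finger_gap: 0.001
```

```bash
python3 -c "
from h import *
o=env.get_obs(); print(o['t'],o['tcp_pos'],o['ee_rot'],o['force'],o['ft_torque'],o['finger_gap'])
p=o['tcp_pos'][:2]-[548,156.2];a=.1808;print(p[0]*np.cos(a)+p[1]*np.sin(a),-p[0]*np.sin(a)+p[1]*np.cos(a))
"
```

```text
14.6 [583.91969634 162.76241347 106.88663906] [-2.01008959 -2.40933984  0.00725871] [-9.03895638 -2.17927736  3.56230869] [-0.26623234  1.15161646 -0.06942934] 0.0007726808880708027
36.51424165206946 -0.003510202276753027
```

Request:
step_arm(plan=[0, 0, 0, 0, 0.05, -0.03, 0, 0, 0, 0, 0, 0.08, -0.03, 0, 0, 0, 0, 0, 0.08, -0.03, 0, 0, 0, 0, 0, 0.08, -0.03, 0, 0, 0, 0, 0, 0.08, -0.03, 0])

```text
t: 15.1
tcp_pos: [584.0, 162.8, 106.9]
ee_rot: [-2.009, -2.408, 0.01]
force: [-9.1, -1.9, 4.6]
finger_gap: -0.002
```

```bash
python3 -c "
from h import *
for i in range(4):
  c=cap(['wrist','top','scene','wrist'][i],'f%d'%i);o=env.get_obs(); print(o['t'],o['tcp_pos'],o['force'],np.hypot(*o['force'][:2]),o['ft_torque'])
s=cv2.imread('pics/f2.png')[160:280,225:360]; cv2.imwrite('pics/f2z.png',cv2.resize(s,None,fx=5,fy=5,interpolation=2))
"
```

```text
15.15 [584.03126964 162.79318329 106.85503788] [-9.57994034 -1.58050812  3.86040549] 9.709441937809636 [-0.30775963  1.50359164 -0.00992198]
15.2 [584.03911809 162.81171695 106.88663198] [-10.17881334  -1.44234486   4.45932001] 10.280496081329897 [-0.29296837  1.49375021  0.04537808]
15.25 [584.0340841  162.80847764 106.86674446] [-8.8042918  -2.71756568  3.54901209] 9.21415852337557 [-0.32020956  1.49729386 -0.0102909 ]
15.3 [584.04346927 162.77095422 106.86380478] [-10.67452162  -2.06734758   4.51212047] 10.872871644879872 [-3.48615689e-01  1.51437554e+00 -1.10359208e-03]
```

View pics/f3.png

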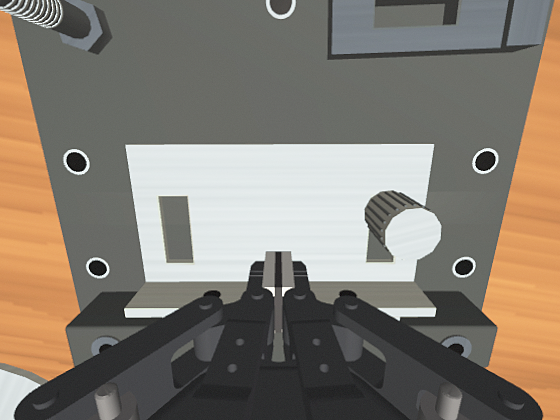

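View pics/f2z.png

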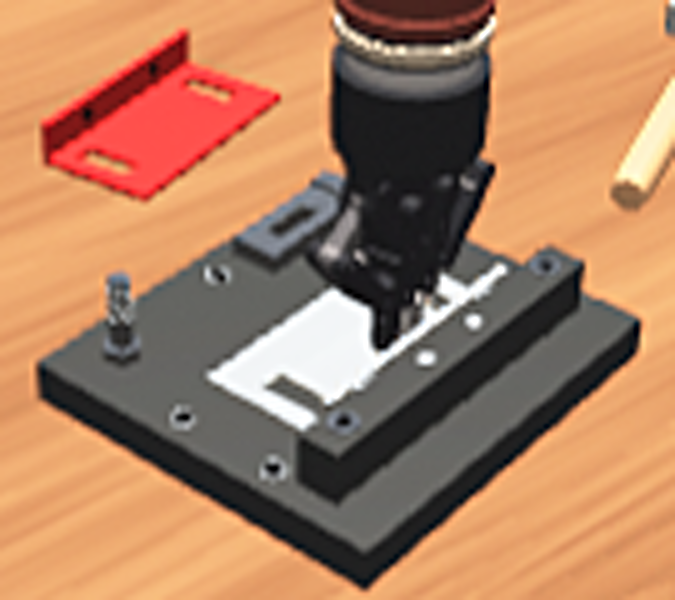

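```bash
python3 -c "
import cv2
a=cv2.imread('pics/f1.png')[155:255,200:310]; cv2.imwrite('pics/f1z.png',cv2.resize(a,None,fx=6,fy=6,interpolation=2))"
```

```text
(no output)
```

View pics/f1z.png

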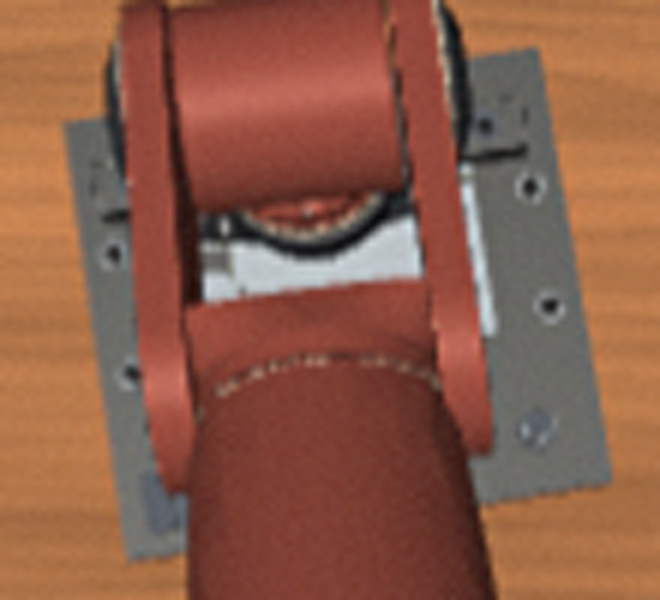

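```bash
python3 -c "
from h import *
c=pickle.load(open('pics/f3.pkl','rb'))
g=c['pixels'][130:160,110:450].astype(int).sum(2)
# subpixel front edge
U=[];
for u in list(range(150,260,10))+list(range(300,410,10)):
  col=c['pixels'][125:165,u].astype(float).mean(1); d=np.diff(col); k=d.argmax(); U.append([u,125+k+.5])
W=onz(c,U,30);a=.1808
p=W[:,:2]-[548,156.2];J=np.c_[p[:,0]*np.cos(a)+p[:,1]*np.sin(a),-p[:,0]*np.sin(a)+p[:,1]*np.cos(a)]
print(np.polyfit(J[:,1],J[:,0],1))
def J_(W):
  p=W[:,:2]-[548,156.2];return np.c_[p[:,0]*np.cos(a)+p[:,1]*np.sin(a),-p[:,0]*np.sin(a)+p[:,1]*np.cos(a)]
print(J_(onz(c,[[125,145],[434,144.5]],30)), J_(onz(c,[[76.5,161.5],[486,161],[97.5,268],[464,267]],25)))
t=pickle.load(open('pics/top0.pkl','rb'));tt=lambda p:[(p[0]+.5)/6-.5+200,(p[1]+.5)/6-.5+155]
print(J_(onz(t,[tt(p) for p in [(549,305),(131,374),(529,187),(113,254)]],25)))
"
```

```text
[-1.17826416e-03 -2.90491342e+01]
[[-28.37758851 -74.88492439]
 [-28.54361892  74.47078179]] [[ -19.72622666 -103.18826347]
 [ -19.87842352  104.59263372]
 [  40.44760085 -103.2978598 ]
 [  39.91116418  104.4176782 ]]
[[ -18.8427377  -102.44180078]
 [ -19.72310148  105.11228175]
 [  40.71580145 -102.44627802]
 [  40.46496838  105.3209903 ]]
```

Request:
step_arm(plan=[0, 0, 0, 0, 0.03, 0, 0, 0, 0, 0, 0, 0.07, 0, 0, 0, 0, 0, 0, 0.07, 0, 0, 0, 0, 0, 0, 0.07, 0, 0, 0, 0, 0, 0, 0.07, 0, 0, 0, 0, 0, 0, 0.07, 0, 0, 0, 0, 0, 0, 0.07, 0, 0, 0, 0, 0, 0, 0.07, 0, 0, 0, 0, 0, 0, 0.07, 0, 0])

```text
t: 16.2
tcp_pos: [584.1, 162.9, 106.6]
ee_rot: [-2.008, -2.408, 0.012]
force: [-11.3, -3.1, 6.3]
finger_gap: 0.002
```

```bash
python3 -c "
from h import *
F=[]
for i in range(6):
  c=cap('wrist','g%d'%i);o=env.get_obs();F.append(np.r_[o['force'],o['ft_torque'],o['tcp_pos']])
print(o['t'],np.round(np.mean(F,0),2))
print(proj(c,[[542.7,211.8,62],[543,212.5,62]]))
a=c['pixels'][:,:,::-1][120:310,330:500]; cv2.imwrite('pics/gz.png',cv2.resize(a,None,fx=3.1,fy=3.1,interpolation=2))
"
```

```text
16.5 [-1.1650e+01 -2.5600e+00  5.0500e+00 -3.7000e-01  1.8000e+00 -0.0000e+00
  5.8416e+02  1.6286e+02  1.0666e+02]
[[414.94765137 233.35717146]
 [416.35069503 234.30788554]]
```

View pics/gz.png

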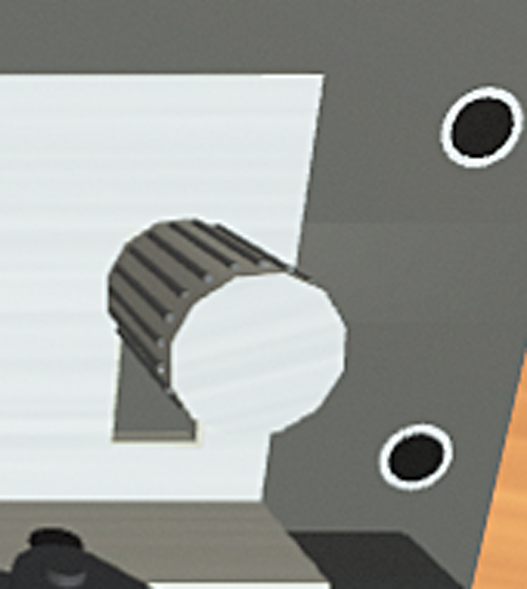

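```bash
python3 -c "
from h import *
print(env.close_job())"
```

```text
the job is handed in; nothing more can be done
None
```

The knurled-head pin is home through the bracket's +y slot and let go. The bracket is seated against the fence, and the arm is still holding the push. I handed the job in at about 16.5 s.

**Pin:** I took it from the hole in the pin block nearest the robot. In the last wrist picture the head stands upright and sits where a fully home head should, within about 2 pixels (roughly 1 mm). During insertion a side force of about 4 N showed that I was roughly 1 mm off centre, so I eased that out before opening the fingers.

**Bracket:** In a wrist picture taken just before I raised the push to its final value, its front edge sat at -29.05 mm in the jig frame (-29 is seated). It was square to about 0.001 rad, and its y offset was under 1 mm.

**Push:** The closed fingers press mid-leg with about 11.9 N horizontally, averaged over six readings. The force on the fence should be a little less, because the bracket's sliding friction takes some of it.

- **Not measured:** I had no reading of the force on each pad. That both carry load rests on the central push and the squareness.
- **Unplanned load:** the tool also bears down on the bracket with about 5 N, most likely from friction at the leg.
- **Disagreement:** the wrist camera put the pin 1 to 3 mm off its expected place in the gripper. I aligned the pin to the hole within one picture instead.

I saw no bystander moved in the pictures I checked, but I did not measure their positions afterwards.

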